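# Load the vial heater and latch its sliding hood

## Robot

A 6-joint arm with a two-finger parallel gripper is mounted at the origin on the work surface. World frame = base frame: x ahead of the robot, y to its left, z up, the work surface at z = 0. Lengths are in mm, angles in rad, forces in N, time in s.
With the tool pointing down it reaches from about 375 to 900 mm from the base axis. Payload 3.1 kg.
Tool frame: the origin (TCP) lies midway between the tips of the shut fingers; the grasp point (between the pads) lies 19 mm behind it (arm.grip_point_offset is the distance from the TCP to the grasp point, in mm); z points along the fingers, y is the line along which they close (so a half turn about z gives the same grasp; the last joint's range is limited). The gripper opens to 85 mm and grips with 20 to 120 N. Pads are 22 mm wide; open, the fingers measure 114 mm over their backs; the gripper's body (76 mm by 85 mm) begins 54 mm behind the grasp point. The pads swing forward as they close: fully open they stand 13 mm farther back than shut.
Start: joints at [1.016, 0.527, 1.433, -0, 1.181, -0.178], TCP at [229.925, 581.146, 231.31] pointing down, gripper open.
Joint ranges: [-3.08, 3.08], [-0.75, 2.2], [0.22, 2.44], [-1.43, 4.57], [0, 2.65], [-2.85, 2.85]. Speed limits (rad/s): [2.79, 2.79, 3.14, 3.14, 3.14, 3.14].

## Interface

Orientations are given as a 3x3 rotation matrix whose columns are the frame's x, y, z axes.
In Python, from cell import monitor, optics, ticket, spotter, arm gives the robot as it stands.
- The arm moves only by the tool apply_moves, never from a script. Its argument "motion" is a list of rows, each a list of 7 numbers: the shift along the tool's x, y, z in m, then the turn, a rotation vector about the tool's x, y, z in rad, then the finger opening in m, from 0 to 0.0854. A call has exactly 8 rows; each row shifts and turns the commanded pose from where the row before left it, along the tool's axes as they then stand; what a row does not reach is not made up. A row lasts 1/10 s, in which the tool goes at most 50 mm and 8.59 degrees, less where a joint would pass 70% of its speed; a pose out of reach is approached as far as the arm can. A call with a gripper value outside its range is refused whole. The fingers move at their own pace and stop on an object; the grip force is fixed at half the most. Time passes only in rows, so rows that do not move let the fingers close, or fill a call up. It gives the time, the measured TCP pose, the force, the opening and the grip force at its end, in the units of the state.
- monitor.get_state(): the state, without advancing time (a new reading comes with each control period).
- optics.read_camera(name): name is "scene" or "top"; returns the picture (384x512x3 uint8, red, green, blue); there is no depth.
- optics.camera_info(name): a dict with "K" (3x3 intrinsics, pixels), "D" ([k1, k2, p1, p2, k3] as OpenCV has them; the pictures are not rectified), "rvec" (rotation vector, rad) and "tvec" (3), from world to camera coordinates, as OpenCV has them. Camera axes: x right, y down, z forward; pixel columns grow to the right and rows downward; lengths in mm; the calibration is good to about 2 mm. A picture is of the moment at which its call begins. camera_info takes no time and is no camera call.
- ticket.hand_in(): hands the job in; it is judged then, once.
Trained networks look in the newest picture that a camera, given by its name, has taken for a name from the list of things; names that differ only in an ending like _2 or _b are one class to them, and where a whole thing is asked for, a point or a joint stands for the part that bears it (a point fixed in the world has none). Each returns a list of dicts, best first, with "p" (0 to 1); they miss things now and then, are a little off and sometimes report something else, mostly with a low value. They report only what shows in the picture. A call takes as long as a camera call.
- spotter.cut_out(camera, query): "pixels" (384x512 bool, what is visible of it) and "bbox" ([left, top, width, height] in pixels, round what is visible of it).
- spotter.pinpoint(camera, query): "position" ([row, column] in pixels: a listed point, or the origin of a listed thing).
The state is a dict: "time": time; "qpos": joint angles; "joint_velocities": joint speeds; "tau": joint torques, N m; "tool_pos": TCP position; "tool_rot": TCP orientation; "contact_force": force on the tool from outside, world axes, zero at the start; "torque": the same for the moment, N m; "finger_gap": opening from 0.0 (shut) to 1.0 (fully open); "grasp_force": force on a finger pad.
Only numpy, scipy, OpenCV 4.12 (cv2) and the standard library are available. Lean on these libraries where they do the work, as an engineer would, in place of code of your own. Each camera call takes 0.05 s, during which the arm holds its last target. There are 200 camera calls.

## Task

Take the orange-capped vial out of the white rack and stand it fully down in the well of the small white heater, then push the clear sliding hood shut over it by its orange handle, gently but firmly enough, until its latch clicks and holds the hood shut by itself. Do not force the hood against its stop, and leave the other vials and everything else on the bench where it is.

Things in the scene. Friction and masses are not known exactly. Their poses are not given: they have to be found in the camera images.
- vial_orange_mid (a point): Centre (half-way up, on the axis) of the loose amber glass vial with the orange cap: 28 mm diameter, 100 mm tall, about 90 g, cap on the upper 26 mm. It starts upright in one of the rack's three holes, its foot 14 mm above the bench, so its upper 58 mm stand out of the rack. z of this point is the vial's own axis, upwards.
- vial_blue_mid (a point): Centre of the same kind of vial with a blue cap, in another hole of the rack; to be left alone.
- vial_white_mid (a point): Centre of the same kind of vial with a white cap, in another hole of the rack; to be left alone.
- rack: White plastic rack block fixed to the bench, 200 mm long (its x), 56 mm wide (its y), 42 mm high; three holes of 32 mm diameter and 28 mm depth in a row along its x, 60 mm apart. Origin: centre of its underside.
- station: Heater station fixed to the bench: white base plate 200 mm (its x) by 440 mm (its y) by 30 mm high, with a round white heater, 120 mm diameter, on it and two rails. Origin: centre of the underside; its y axis is the direction in which the hood slides shut.
- well (a point): Centre of the mouth of the heater's well, on top of the round heater, 70 mm above the bench and 60 mm along the station's +y from its origin. The well is a round hole of 32 mm diameter and 28 mm depth; a vial fully down in it has its centre 22 mm above this point and its top 72 mm above.
- hood_handle (a point): Centre of the orange handle on the middle of the hood's roof: an upright slab 80 mm along the station's x, 12 mm along its y, 50 mm tall; this point is 25 mm above the roof, 184 mm above the bench. The clear hood is 176 mm (x) by 150 mm (y), its roof 159 mm above the bench; the side towards the heater is open.
- guard (a joint): Travel of the hood in m along the station's +y; 0 is parked fully open. Sliding takes about 1.5 to 4 N. The latch clicks somewhere between 0.190 and 0.220, not known beforehand. Going over it takes a push of about 9 to 16 N in all, then it gives way suddenly; about 6 mm further the tongue meets its bumpers. Let go before the click, the hood is not latched.
- pin (a joint): How far the green spring pin on the keeper is pressed in by the tongue, in m: 0 free, about 0.002 just as the latch goes over, 0.006 or more latched. The keeper is the dark steel post at the shut end of the station, 200 mm high above the bench, 65 to 140 mm beyond the well's axis, with a brass spring roller above the pin and two black bumpers; it is clamped at a place that differs each time and is not reported.
- beaker: Loose glass beaker, 70 mm diameter, 90 mm high, standing on the bench on the robot's side of the station; to be left alone. Origin: centre of its underside.
- dish: Loose white evaporating dish, 80 mm diameter, 28 mm high, on the robot's side of the station; to be left alone. Origin: centre of its underside.
- bulb: Loose orange-brown rubber pipette bulb, 66 mm diameter, 130 mm high, standing beyond the rack; to be left alone. Origin: centre of its underside.
- wash_bottle: Loose white bottle with a red cap, 66 mm diameter, 160 mm high, standing beside the station's open end; to be left alone. Origin: centre of its underside.
- tongue_tip (a point): Top front edge, at the middle, of the flat steel latch tongue, 56 mm wide, that sticks out of the hood's roof on the shut side, 100 mm from the handle's centre along +y. A ridge 4 mm high across it, 19 mm behind the tip, is what the latch roller drops behind.
- bumper (a joint): How far the two black rubber bumpers, the hood's end stop on the keeper, are squashed by the tongue, in m; 0 is free. They are stiff, 8 N per mm, and the latch is damaged when they are squashed by more than 3 mm (24 N).

How it is judged:
By the outcome, as a careful person would: the job done as asked, in the order asked, and still so for the second after the job is handed in, with the robot touching nothing.
It also fails if it takes over 70 s, if anything falls off the work surface, if the arm or the gripper's body presses on something with over 40 N, if the wrist force passes 120 N, or if a joint passes its speed limit or range.

## Working session

There is one attempt and no reset: what is moved stays moved. The work goes in short steps, Python scripts to look and compute and a tool call to move; the robot and the scene stay as the last step left them, time stands still between calls to the robot, and variables do not carry over. Pictures are saved under pics/ and viewed, at most 10 in all, crops included, and the job is handed in when it is done.

Besides the shell and the picture viewer there is one more tool, called as name([rows], argument=value, ...), one row to a line, values as JSON. apply_moves: Moves the arm, as the interface text tells. Its arguments: {"type":"object","properties":{"motion":{"type":"array"}},"required":["motion"]}

```bash
mkdir -p pics; ls; cat > h.py <<'E'
import numpy as np, cv2
from cell import monitor, optics, ticket, spotter, arm
def snap(n,f):
    im=optics.read_camera(n); cv2.imwrite('pics/'+f,cv2.cvtColor(im,cv2.COLOR_RGB2BGR)); return im
def ray(n,rc):
    c=optics.camera_info(n);K,D=np.array(c['K'],float),np.array(c['D'],float)
    R=cv2.Rodrigues(np.array(c['rvec'],float))[0];t=np.array(c['tvec'],float).ravel()
    u=cv2.undistortPoints(np.array([[[rc[1],rc[0]]]],float),K,D)[0,0]
    return -R.T@t, R.T@np.array([u[0],u[1],1])
def atz(n,rc,z):
    o,d=ray(n,rc); return o+d*(z-o[2])/d[2]
def tri(a,b):
    (o1,d1),(o2,d2)=ray('scene',a),ray('top',b)
    s=np.linalg.lstsq(np.c_[d1,-d2],o2-o1,rcond=None)[0]
    p,q=o1+s[0]*d1,o2+s[1]*d2
    return (p+q)/2,np.linalg.norm(p-q)
def proj(n,P):
    c=optics.camera_info(n)
    return cv2.projectPoints(np.array(P,float).reshape(-1,3),np.array(c['rvec'],float),np.array(c['tvec'],float),np.array(c['K'],float),np.array(c['D'],float))[0][:,0,::-1]
E
python3 - <<'E'
from h import *
np.set_printoptions(precision=1,suppress=True)
a=snap('scene','s0.png');b=snap('top','t0.png')
cv2.imwrite('pics/b0.png',cv2.cvtColor(cv2.resize(np.vstack([a,b]),(450,600)) if 0 else np.hstack([a,b])[:, :],cv2.COLOR_RGB2BGR))
for q in ['vial_orange_mid','vial_blue_mid','vial_white_mid','rack','station','well','hood_handle','tongue_tip','beaker','dish','bulb','wash_bottle','guard','pin']:
    A=spotter.pinpoint('scene',q) if q not in('guard','pin') else [];B=spotter.pinpoint('top',q) if q not in('guard','pin') else []
    print(q,[(np.array(x['position']),round(x['p'],2)) for x in A[:2]],[(np.array(x['position']),round(x['p'],2)) for x in B[:2]], tri(A[0]['position'],B[0]['position']) if A and B else '')
for n in('scene','top'): print(n,ray(n,(192,256)))
print(arm.grip_point_offset)
E
```

```text
pics
vial_orange_mid [(array([305.4, 341.9]), 0.83), (array([145.9, 264.2]), 0.66)] [(array([180., 156.]), 0.45)] (array([564.7, 338.2,  68.7]), np.float64(14.506432815428054))
vial_blue_mid [] [(array([210.2, 153.6]), 0.6)] 
vial_white_mid [(array([293. , 362.6]), 0.57)] [(array([194.2, 156.7]), 0.67), (array([151.1, 143.8]), 0.49)] (array([510.8, 338.6,  66.3]), np.float64(1.8105352645607822))
rack [(array([378.9, 321.1]), 0.72), (array([304.4, 358.3]), 0.57)] [(array([198.1, 162.2]), 0.84)] (array([ 573.1,  392.7, -366.7]), np.float64(62.24528961351588))
station [(array([219.4, 236.8]), 0.56)] [(array([171.7, 265.8]), 0.66)] (array([609.8, -42.3,  -2. ]), np.float64(8.312895467502083))
well [(array([217.2, 252.5]), 0.55)] [(array([172.8, 249.3]), 0.8)] (array([592.7,  18. ,  60.9]), np.float64(5.654116661179815))
hood_handle [(array([148.5, 198.3]), 0.71), (array([294.9, 364.3]), 0.58)] [(array([158.2, 307.9]), 0.65)] (array([ 626. , -176.4,  177.6]), np.float64(3.1764614879615354))
tongue_tip [(array([175.5, 223.9]), 0.96)] [(array([161.6, 274.2]), 0.67)] (array([615.1, -66.3, 161. ]), np.float64(1.656679400472978))
beaker [(array([150.4, 197.3]), 0.66), (array([147.5, 264.6]), 0.64)] [(array([240.7, 317.1]), 0.53)] (array([ 466. , -286.5,   10.4]), np.float64(234.20126645862678))
dish [(array([239.7, 353.1]), 0.88), (array([376.7, 320.1]), 0.66)] [(array([231.5, 198.1]), 0.55)] (array([385.8, 199. ,  -5.5]), np.float64(1.7696318317031794))
bulb [(array([378.9, 323.5]), 0.6)] [(array([151.8, 146.2]), 0.61)] (array([679.6, 408.1,  -8.9]), np.float64(5.016179250971721))
wash_bottle [(array([157.8, 167.8]), 0.72)] [(array([165.8, 355.4]), 0.58), (array([239.8, 316. ]), 0.57)] (array([ 651.8, -388.4,   -8.2]), np.float64(15.891701838777657))
guard [] [] 
pin [] [] 
scene (array([882.9, 492.9, 807.1]), array([-0.4, -0.5, -0.8]))
top (array([ 320.7,   12.8, 1430.7]), array([ 0.1, -0. , -1. ]))
18.700000000000003
```

```bash
python3 - <<'E'
import cv2
b=cv2.imread('pics/t0.png');a=cv2.imread('pics/s0.png')
cv2.imwrite('pics/tz.png',cv2.resize(b[120:270,120:390],(800,444),interpolation=cv2.INTER_CUBIC))
cv2.imwrite('pics/sz.png',cv2.resize(a,(768,576)))
E
```

```text
(no output)
```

View pics/tz.png

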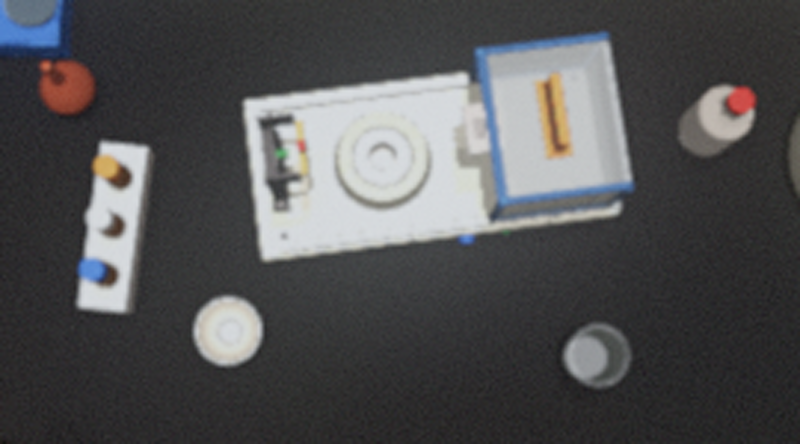

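View pics/sz.png

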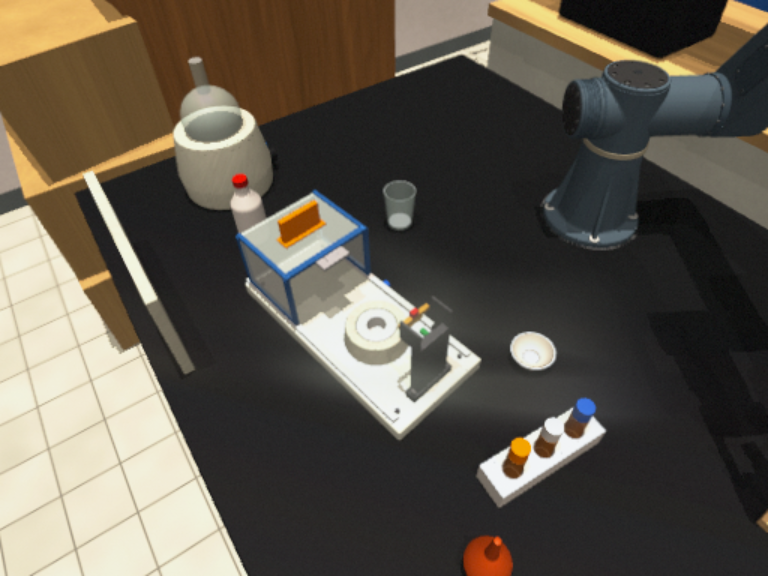

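The top crop shows the rack at left, with the orange vial at the far end (crop 105,167). The heater well is at about (382,155), the keeper at about (285,160), and the hood is parked with its handle at about (553,115). The scene view agrees with this. Next I'll refine these positions by colour segmentation.

```bash
cat > m.py <<'E'
from h import *
np.set_printoptions(precision=2,suppress=True)
def blobs(im,lo,hi,amin=12):
    m=cv2.inRange(cv2.cvtColor(im,cv2.COLOR_RGB2HSV),lo,hi)
    n,_,st,c=cv2.connectedComponentsWithStats(m)
    return [(np.round(c[i][::-1],1),st[i].tolist()) for i in range(1,n) if st[i][4]>=amin]
E
python3 - <<'E'
from m import *
for n in('scene','top'):
    im=cv2.cvtColor(cv2.imread(f'pics/{n[0]}0.png'),cv2.COLOR_BGR2RGB)
    print(n,'orange');[print(' ',b) for b in blobs(im,(9,150,120),(22,255,255))]
    print(n,'blue');[print(' ',b) for b in blobs(im,(105,130,60),(122,255,255))]
    optics.read_camera(n)
    for q in['vial_orange_mid','rack','station','hood_handle','vial_white_mid','vial_blue_mid']:
        print(q,[(x['bbox'],round(x['p'],2)) for x in spotter.cut_out(n,q)[:2]])
    im=cv2.imread(f'pics/{n[0]}0.png')
    r,c=(172,249) if n=='top' else (217,252)
    print(cv2.cvtColor(im,cv2.COLOR_BGR2GRAY)[r-12:r+13,c-14:c+15])
s=monitor.get_state();print(s['tool_pos'],s['tool_rot'],s['contact_force'])
E
```

```text
scene orange
  (array([149.1, 199.3]), [185, 134, 32, 31, 548])
  (array([205.4, 281.6]), [279, 203, 7, 6, 22])
  (array([300.2, 346.1]), [339, 291, 15, 19, 199])
  (array([360.2, 318.9]), [315, 359, 8, 3, 15])
  (array([373.5, 324.7]), [309, 358, 32, 26, 404])
scene blue
  (array([  2.1, 504.5]), [492, 0, 20, 8, 82])
  (array([163. , 205.1]), [157, 126, 88, 71, 554])
  (array([175.9, 244.1]), [241, 170, 6, 12, 25])
  (array([187.8, 257.5]), [256, 186, 4, 5, 12])
  (array([270.6, 390.1]), [384, 265, 13, 12, 123])
  (array([279.1, 388.6]), [385, 278, 8, 3, 18])
vial_orange_mid [([332.8, 290.4, 22.4, 28.8], 0.61), ([311.5, 355.2, 32.3, 28.8], 0.23)]
rack [([319.9, 274.2, 85.5, 65.1], 0.68)]
station [([155.9, 126.6, 165.2, 166.0], 0.66)]
hood_handle [([155.2, 132.6, 90.2, 84.1], 0.67), ([256.4, 117.1, 19.5, 34.9], 0.22)]
vial_white_mid [([355.4, 279.2, 22.4, 27.7], 0.64), ([156.7, 129.9, 162.4, 163.1], 0.48)]
vial_blue_mid []
[[238 237 238 238 239 238 236 232 224 227 223 220 223 224 228 224 217 221
  232 234 238 238 238 237 236 238 236 236 238]
 [236 237 238 239 236 224 216 219 229 232 
[... 5790 characters left out ...]
 213 216 215 213 209 205 207 212 214 216 217 217 217 217 218 215
  214 207 200 199 210 216 217 216 204 173 153]
 [143 174 205 214 216 215 215 207 200 203 208 208 211 214 215 213 211 212
  205 200 202 211 215 218 215 208 182 153 163]
 [149 149 183 208 216 216 216 213 211 208 203 199 205 208 208 205 206 207
  203 210 214 216 217 217 210 191 153 145 183]
 [179 139 149 181 205 214 217 215 216 213 212 212 209 204 204 205 213 214
  213 215 217 216 215 207 191 159 142 169 203]
 [200 159 129 147 179 203 214 216 216 215 216 217 214 213 213 214 215 216
  216 217 215 214 204 181 148 133 157 193 213]]
[229.94 581.16 231.31] [[-0.93  0.37  0.  ]
 [ 0.37  0.93  0.  ]
 [-0.    0.   -1.  ]] [0.49 0.06 0.31]
```

```bash
python3 - <<'E'
from m import *
print('well', atz('scene',(216.4,250.6),70),atz('top',(172.4,249.2),70),tri((216.4,250.6),(172.4,249.2)))
im=cv2.cvtColor(cv2.imread('pics/t0.png'),cv2.COLOR_BGR2RGB)
O=blobs(im,(8,110,110),(25,255,255));[print(b) for b in O]
print('orange cap scene z101',atz('scene',(300.2,346.1),101))
for b in O:
    print(atz('top',b[0],101),atz('top',b[0],190))
print('blue cap',atz('scene',(270.9,390),101),atz('top',(210.7,150.5),101))
print('handle',atz('scene',(149.1,199.3),184))
print(im[165:190,148:168].sum(2)//3)
# spotter many looks
for q in('vial_orange_mid','vial_white_mid','vial_blue_mid','well','hood_handle'):
  for n,z in(('scene',0),('top',0)):
    z={'well':70,'hood_handle':184}.get(q,64)
    print(q,n,[atz(n,x['position'],z)[:2] for x in spotter.pinpoint(n,q)[:2]])
E
```

```text
well [597.    20.96  70.  ] [594.45  16.48  70.  ] (array([595.17,  16.87,  64.29]), np.float64(1.1405764288404063))
(array([151.6,  15.5]), [0, 146, 33, 12, 345])
(array([159.3, 306.4]), [302, 146, 10, 27, 173])
(array([202.5,  30.9]), [25, 149, 13, 105, 308])
(array([176.1, 155.4]), [151, 173, 10, 8, 56])
(array([252.8,   9. ]), [2, 250, 13, 8, 72])
(array([261.4,  25.1]), [24, 259, 3, 6, 17])
(array([356.5,   6.8]), [0, 355, 14, 5, 54])
orange cap scene z101 [568.21 336.46 101.  ]
[646.28 841.02 101.  ] [624.49 785.59 190.  ]
[ 639.19 -181.67  101.  ] [ 617.87 -168.65  190.  ]
[467.42 766.23 101.  ] [457.59 715.8  190.  ]
[568.33 339.04 101.  ] [551.75 317.2  190.  ]
[293.85 826.85 101.  ] [295.65 772.37 190.  ]
[266.76 767.65 101.  ] [270.37 717.13 190.  ]
[-46.79 805.41 101.  ] [-22.2  752.36 190.  ]
blue cap [442.25 343.81 101.  ] [448.45 349.16 101.  ]
handle [ 628.64 -167.28  184.  ]
[[ 42  50  46  45  45  42  46  46  49  50  43  47  45  46  46  45  44  51
   42  49]
 [ 47  45  47  46  45  44  54  50  45  40  42  41  44  47  45  49  43  46
   46  46]
 [ 46  48  46  47  49  63
[... 1720 characters left out ...]
 215 217 215 215 216 216 218
  210 157]
 [ 48  47 111 183 211 216 215 214 215 215 215 214 216 217 215 216 216 217
  208 152]
 [ 47  64 135 197 213 216 215 216 213 214 216 216 216 216 214 217 216 215
  205 145]]
vial_orange_mid scene [array([565.79, 330.18])]
vial_orange_mid top [array([567.87, 338.47])]
vial_white_mid scene [array([509.14, 344.24])]
vial_white_mid top [array([497.16, 341.31]), array([ 360.48, -238.23])]
vial_blue_mid scene [array([449.35, 341.01]), array([602.67,  22.96])]
vial_blue_mid top [array([447.67, 348.11])]
well scene [array([602.73,  29.5 ])]
well top [array([597.7 ,  15.84])]
hood_handle scene [array([ 629.01, -166.59])]
hood_handle top [array([ 621.1 , -174.45])]
```

apply_moves([
  [0,0,0,0,0,-0.1415,0.085],
  [0,0,0,0,0,-0.1415,0.085],
  [-0.04,-0.0234,0,0,0,0,0.085],
  [-0.04,-0.0234,0,0,0,0,0.085],
  [-0.04,-0.0234,0,0,0,0,0.085],
  [-0.04,-0.0234,0,0,0,0,0.085],
  [-0.04,-0.0234,0,0,0,0,0.085],
  [-0.04,-0.0234,0,0,0,0,0.085],
])

```text
time: 3.3
tool_pos: [457.1, 417.7, 231.4]
tool_rot: [[-0.996, 0.094, 0.0], [0.094, 0.996, 0.0], [-0.0, 0.0, -1.0]]
contact_force: [0.2, 0.7, 0.4]
finger_gap: 0.991
grasp_force: 0.0
```

apply_moves([
  [-0.04,-0.0234,0,0,0,0,0.085],
  [-0.04,-0.0234,0,0,0,0,0.085],
  [-0.0387,-0.0234,0,0,0,0,0.085],
  [0,0,0.03,0,0,0,0.085],
  [0,0,0.03,0,0,0,0.085],
  [0,0,0.02,0,0,0,0.085],
  [0,0,0,0,0,0,0.085],
  [0,0,0,0,0,0,0.085],
])

```text
time: 4.1
tool_pos: [567.5, 338.0, 151.4]
tool_rot: [[-0.996, 0.094, -0.0], [0.094, 0.996, -0.0], [0.0, -0.0, -1.0]]
contact_force: [0.0, -0.5, 0.6]
finger_gap: 0.994
grasp_force: 0.0
```

```bash
python3 - <<'E'
from m import *
s=monitor.get_state();print(s['tool_pos'],s['tool_rot'],s['contact_force'])
a=snap('scene','s1.png');b=snap('top','t1.png')
p=np.array(s['tool_pos']);
for n in('scene','top'): print(n,proj(n,[p,[567,337,114]]))
A=cv2.resize(a[215:345,290:410],(480,520),interpolation=2);B=cv2.resize(b[140:220,110:190],(520,520)) [:, :320]
cv2.imwrite('pics/c1.png',cv2.cvtColor(np.hstack([A,B]),cv2.COLOR_RGB2BGR))
E
```

```text
[567.5  337.99 151.42] [[-1.    0.09 -0.  ]
 [ 0.09  1.   -0.  ]
 [ 0.   -0.   -1.  ]] [ 0.03 -0.49  0.64]
scene [[289.83 351.23]
 [297.41 347.79]]
top [[173.49 152.14]
 [175.78 155.08]]
```

View pics/c1.png

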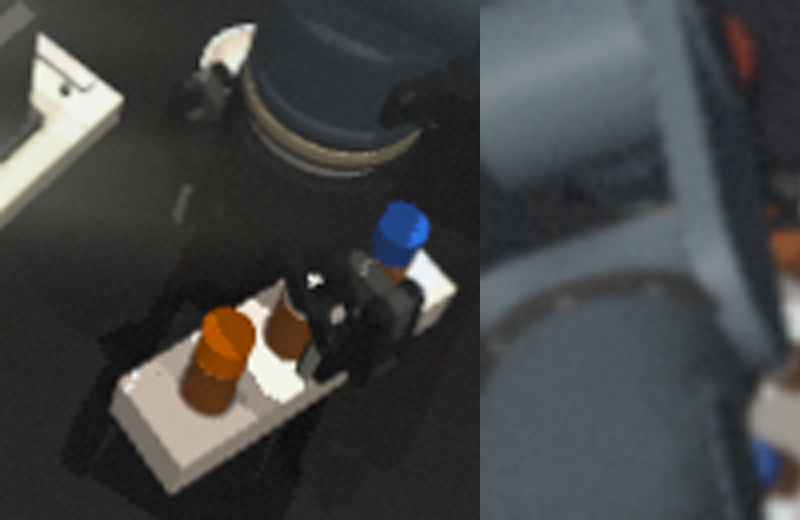

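```bash
python3 - <<'E'
from m import *
print(proj('scene',[[571,380,164],[563,296,164]]), atz('scene',(295.5,347.5),114),atz('scene',(300.2,346.1),102))
c=optics.camera_info('scene');print(-cv2.Rodrigues(np.array(c['rvec']))[0].T@np.array(c['tvec']))
E
```

```text
[[304.98 366.98]
 [269.88 339.14]] [564.57 333.66 114.  ] [568.65 336.68 102.  ]
[882.9  492.88 807.08]
```

The cap, at (row 295.5, col 347.5), lies between the two open fingers. I'll descend and grip.

apply_moves([
  [0,0,0.02,0,0,0,0.085],
  [0,0,0.02,0,0,0,0.085],
  [0,0,0.02,0,0,0,0.085],
  [0,0,0.018,0,0,0,0.085],
  [0,0,0,0,0,0,0.085],
  [0,0,0,0,0,0,0.045],
  [0,0,0,0,0,0,0.035],
  [0,0,0,0,0,0,0.032],
])

```text
time: 5.0
tool_pos: [568.4, 338.3, 75.0]
tool_rot: [[-0.996, 0.094, 0.003], [0.094, 0.996, 0.001], [-0.003, 0.001, -1.0]]
contact_force: [-0.7, -0.6, -0.8]
finger_gap: 0.51
grasp_force: 0.0
```

apply_moves([
  [0,0,0,0,0,0,0.03],
  [0,0,0,0,0,0,0.028],
  [0,0,0,0,0,0,0.026],
  [0,0,0,0,0,0,0.024],
  [0,0,0,0,0,0,0.015],
  [0,0,0,0,0,0,0.015],
  [0,0,0,0,0,0,0.015],
  [0,0,0,0,0,0,0.015],
])

```text
time: 5.8
tool_pos: [567.8, 337.3, 74.4]
tool_rot: [[-0.996, 0.093, 0.001], [0.093, 0.996, -0.001], [-0.001, -0.001, -1.0]]
contact_force: [-0.5, -2.8, 5.3]
finger_gap: 0.311
grasp_force: 58.3
```

apply_moves([
  [0,0,-0.005,0,0,0,0.015],
  [0,0,-0.015,0,0,0,0.015],
  [0,0,-0.03,0,0,0,0.015],
  [0,0,-0.04,0,0,0,0.015],
  [0,0,-0.04,0,0,0,0.015],
  [0,0,-0.04,0,0,0,0.015],
  [0,0,-0.04,0,0,0,0.015],
  [0,0,-0.01,0,0,0,0.015],
])

```text
time: 6.6
tool_pos: [569.6, 339.3, 300.2]
tool_rot: [[-0.996, 0.093, 0.011], [0.093, 0.996, 0.005], [-0.01, 0.006, -1.0]]
contact_force: [0.6, 0.1, -0.1]
finger_gap: 0.316
grasp_force: 59.0
```

apply_moves([
  [0,0,0,0,0,-0.08,0.015],
  [0,0,0,0,0,-0.08,0.015],
  [0,0,0,0,0,-0.075,0.015],
  [0,0,0,0,0,0,0.015],
  [0,0,0,0,0,0,0.015],
  [0,0,0,0,0,0,0.015],
  [0,0,0,0,0,0,0.015],
  [0,0,0,0,0,0,0.015],
])

```text
time: 7.4
tool_pos: [567.3, 337.9, 293.3]
tool_rot: [[-0.99, -0.14, -0.0], [-0.14, 0.99, -0.0], [0.0, -0.0, -1.0]]
contact_force: [0.3, 0.3, -1.5]
finger_gap: 0.316
grasp_force: 59.0
```

apply_moves([
  [0.002,-0.03,0,0,0,0,0.015],
  [0.002,-0.045,0,0,0,0,0.015],
  [0.002,-0.045,0,0,0,0,0.015],
  [0.002,-0.045,0,0,0,0,0.015],
  [0.002,-0.045,0,0,0,0,0.015],
  [0.002,-0.045,0,0,0,0,0.015],
  [0.002,-0.04,0,0,0,0,0.015],
  [0.002,-0.026,0,0,0,0,0.015],
])

```text
time: 8.2
tool_pos: [597.0, 14.7, 293.5]
tool_rot: [[-0.99, -0.138, 0.001], [-0.138, 0.99, -0.001], [-0.001, -0.001, -1.0]]
contact_force: [0.8, 0.3, 0.3]
finger_gap: 0.315
grasp_force: 59.1
```

apply_moves([
  [0,0,0.03,0,0,0,0.015],
  [0,0,0.04,0,0,0,0.015],
  [0,0,0.04,0,0,0,0.015],
  [0,0,0.03,0,0,0,0.015],
  [0,0,0,0,0,0,0.015],
  [0,0,0,0,0,0,0.015],
  [0,0,0,0,0,0,0.015],
  [0,0,0,0,0,0,0.015],
])

```text
time: 9.0
tool_pos: [598.2, 17.6, 155.6]
tool_rot: [[-0.99, -0.141, 0.004], [-0.141, 0.99, -0.001], [-0.004, -0.001, -1.0]]
contact_force: [-0.6, 0.2, -0.6]
finger_gap: 0.314
grasp_force: 59.1
```

```bash
python3 - <<'E'
from m import *
s=monitor.get_state();print(s['tool_pos'],s['tool_rot'],s['contact_force'])
a=snap('scene','s2.png');b=snap('top','t2.png')
A=cv2.resize(a[165:255,210:310],(500,450),interpolation=2);B=cv2.resize(b[135:225,210:270],(300,450),interpolation=2)
cv2.imwrite('pics/c2.png',cv2.cvtColor(np.hstack([A,B]),cv2.COLOR_RGB2BGR))
for n in('scene','top'):
  for q in('vial_orange_mid','well'): print(n,q,[(np.array(x['position']),round(x['p'],2)) for x in spotter.pinpoint(n,q)[:2]])
print(proj('scene',[[596,18,70],[596,18,94],[596,18,144],[596,18,194]]))
E
```

```text
[598.24  17.65 155.56] [[-0.99 -0.14  0.  ]
 [-0.14  0.99 -0.  ]
 [-0.   -0.   -1.  ]] [-0.6   0.21 -0.61]
scene vial_orange_mid [(array([192.1, 248.3]), 0.8)]
scene well [(array([217.8, 248.4]), 0.73)]
top vial_orange_mid []
top well []
[[215.48 250.29]
 [209.83 249.95]
 [197.31 249.22]
 [183.66 248.42]]
```

View pics/c2.png

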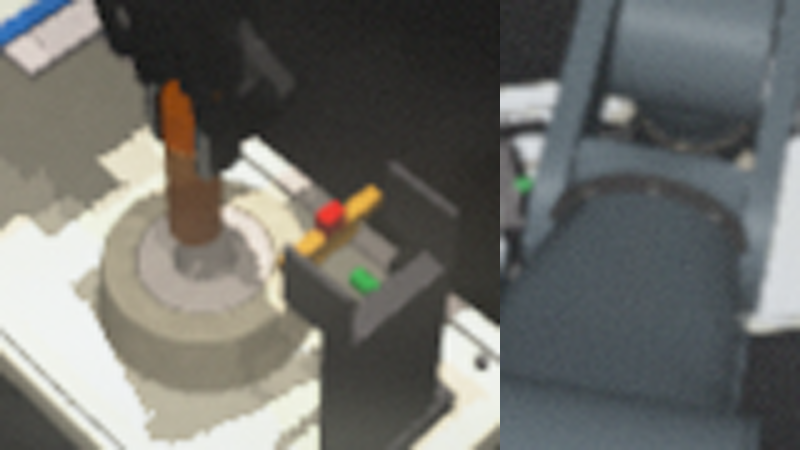

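```bash
python3 - <<'E'
from m import *
im=cv2.imread('pics/s2.png').astype(int)
print((im[196:218,238:260,2]-im[196:218,238:260,0]))
P=np.array([596,18,95.]);p0=proj('scene',[P])[0]
print(p0,(proj('scene',[P+[10,0,0],P+[0,10,0]])-p0)/10)
# projected model of vial at P: edges of silhouette
t=np.linspace(0,2*np.pi,73)
for dz in(0,20,40):
  q=proj('scene',np.c_[596+14*np.cos(t),18+14*np.sin(t),0*t+95.2+dz]);print(dz,q.min(0),q.max(0))
q=proj('scene',np.c_[596+16*np.cos(t),18+16*np.sin(t),0*t+70]);print('well',q.min(0),q.max(0))
E
```

```text
[[29 29 30 27 33 50 57 64 72 72 62 20  7  7  3  5  5  4  5  2  7 10]
 [29 29 28 30 36 50 57 58 60 59 48 14  9  6  5  4  5  6  2  1  4  6]
 [29 28 29 28 34 47 56 57 58 59 48 12  8  6  6  5  2  5  1  1  2  2]
 [29 29 29 24 27 46 52 57 57 56 50 22  6  7  5  8  6  3  1  2  2  2]
 [28 24 17 15 20 41 51 56 58 57 56 41 22 17 23 28 15  9  5  3  3  2]
 [22 16 13 13 24 38 50 53 56 55 54 50 41 36 42 41 29 20 19 17 11  7]
 [14 14 18 23 37 40 47 51 51 51 50 49 49 47 45 43 33 27 26 28 22 19]
 [14 23 31 38 39 38 43 48 47 48 46 47 47 45 45 42 32 25 24 24 26 32]
 [26 30 28 28 29 38 42 47 45 49 48 47 46 47 43 41 32 25 32 39 39 41]
 [28 28 27 27 31 35 42 44 47 46 46 46 46 44 43 37 29 28 40 38 35 36]
 [27 28 28 28 29 35 42 44 48 46 49 45 46 43 45 42 32 30 32 35 40 40]
 [28 28 29 27 29 32 41 43 45 45 45 46 46 43 42 42 34 18 20 27 30 35]
 [30 27 28 22 22 28 41 46 45 44 47 44 46 41 40 39 27 20 17 18 21 26]
 [32 29 23 18 20 24 40 44 46 46 43 43 43 43 39 37 26 24 22 21 18 19]
 [30 24 19 19 19 21 40 42 46 47 45 44 41 40 39 35 24 18 21 23 22 21]
 [24 19 19 18 19 21 37 42 46 46 45 43 42 42 39 34 21 14 14 16 25 22]
 [21 21 19 18 18 21 27 41 43 42 43 42 41 41 36 27 18 13 14 14 18 25]
 [19 21 20 20 18 19 20 25 35 43 45 43 41 31 24 19 15 14 15 16 15 22]
 [19 19 20 20 19 19 18 16 18 23 24 22 23 18 13 14 13 12 14 16 18 20]
 [20 20 20 21 20 19 18 12 13 13 14 14 14 14 14 13 14 14 15 16 17 18]
 [21 20 20 21 22 22 17 11 12 14 14 15 15 15 13 14 14 13 12 15 17 18]
 [22 21 20 20 20 20 19 11 12 13 14 17 15 15 14 16 14 13 13 15 17 18]]
[209.59 249.94] [[ 0.18 -0.33]
 [ 0.25  0.22]]
0 [205.25 244.47] [213.92 255.41]
20 [200.34 244.09] [209.05 255.22]
40 [195.26 243.7 ] [204.01 255.01]
well [210.62 244.16] [220.46 256.41]
```

apply_moves([
  [0.0008,0.004,0,0,0,0,0.015],
  [0,0,0.006,0,0,0,0.015],
  [0,0,0.007,0,0,0,0.015],
  [0,0,0.004,0,0,0,0.015],
  [0,0,0,0,0,0,0.015],
  [0,0,0,0,0,0,0.015],
  [0,0,0,0,0,0,0.015],
  [0,0,0,0,0,0,0.015],
])

```text
time: 10.1
tool_pos: [595.5, 21.6, 136.5]
tool_rot: [[-0.99, -0.141, 0.001], [-0.141, 0.99, -0.0], [-0.001, -0.0, -1.0]]
contact_force: [0.2, 0.2, -1.7]
finger_gap: 0.313
grasp_force: 59.1
```

```bash
python3 - <<'E'
from m import *
s=monitor.get_state();print(s['tool_pos'],s['tool_rot'],s['contact_force'])
a=snap('scene','s3.png')
A=cv2.resize(a[180:240,220:290],(700,600),interpolation=2)
cv2.imwrite('pics/c3.png',cv2.cvtColor(A,cv2.COLOR_RGB2BGR))
im=cv2.imread('pics/s3.png').astype(int)
print((im[206:224,240:262,2]-im[206:224,240:262,0]))
E
```

```text
[595.53  21.59 136.53] [[-0.99 -0.14  0.  ]
 [-0.14  0.99 -0.  ]
 [-0.   -0.   -1.  ]] [ 0.18  0.18 -1.71]
[[28 28 28 27 26 30 42 43 46 49 46 44 33 22 23 36 31 30 40 39 38 39]
 [28 29 25 23 23 29 39 44 45 48 49 45 46 40 40 46 33 27 30 35 42 39]
 [28 23 18 18 20 26 40 43 43 45 46 46 46 43 44 44 33 19 23 26 33 40]
 [21 19 19 18 20 27 41 43 45 45 47 45 44 42 42 41 29 19 18 19 23 30]
 [21 20 18 19 20 27 40 45 46 44 44 44 44 42 42 37 25 22 24 19 19 23]
 [21 20 18 18 19 23 40 45 43 44 45 44 44 42 41 33 25 15 19 23 26 19]
 [21 20 20 17 19 20 40 41 45 44 43 44 44 41 41 36 24 15 15 17 21 21]
 [19 21 19 21 19 22 37 41 42 45 42 46 43 41 41 35 24 14 14 15 16 24]
 [17 19 19 21 18 19 37 40 42 43 44 44 42 42 38 33 22 15 15 13 14 17]
 [20 19 21 22 20 16 33 39 43 43 43 42 41 41 38 35 22 13 16 14 15 16]
 [21 20 21 21 18 17 32 40 42 45 43 42 43 39 36 32 19 15 16 15 17 17]
 [21 21 22 21 18 14 21 35 42 44 44 44 43 40 35 26 16 14 18 18 18 17]
 [22 22 21 21 19 14 16 22 34 46 46 44 42 32 22 16 14 17 17 17 15 17]
 [21 21 21 20 21 17 13 15 23 27 25 23 23 20 15 16 16 17 17 17 16 18]
 [20 21 19 21 19 22 19 17 17 18 14 14 14 16 18 19 17 17 17 16 18 17]
 [21 20 21 19 21 22 21 18 20 19 19 17 17 20 18 20 19 19 16 18 18 17]
 [21 21 21 21 19 21 21 20 19 20 21 22 20 21 22 21 21 21 19 17 18 18]
 [21 21 20 20 22 21 22 21 22 22 21 21 21 21 21 21 23 21 20 20 18 20]]
```

View pics/c3.png

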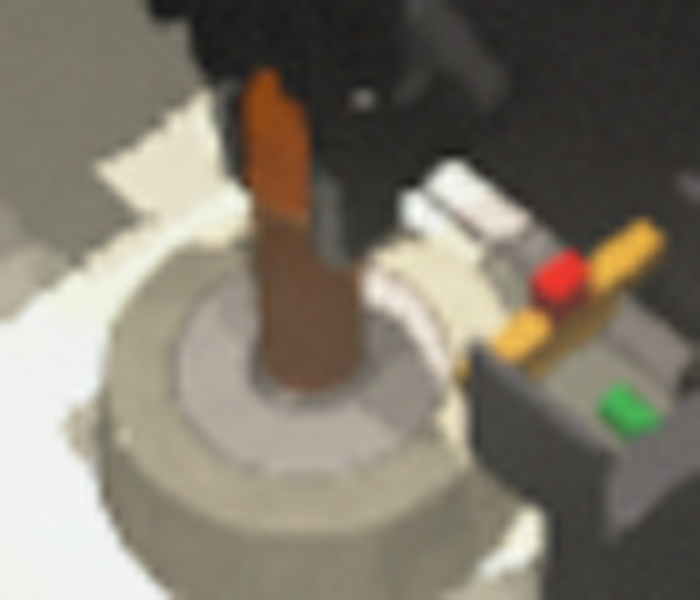

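apply_moves([
  [-0.0008,0.0008,0,0,0,0,0.015],
  [0,0,0,0,0,0,0.015],
  [0,0,0.004,0,0,0,0.015],
  [0,0,0.004,0,0,0,0.015],
  [0,0,0.003,0,0,0,0.015],
  [0,0,0.002,0,0,0,0.015],
  [0,0,0,0,0,0,0.015],
  [0,0,0,0,0,0,0.015],
])

```text
time: 10.95
tool_pos: [595.9, 21.7, 123.0]
tool_rot: [[-0.99, -0.141, -0.0], [-0.141, 0.99, -0.001], [0.001, -0.001, -1.0]]
contact_force: [-0.3, -5.0, -1.1]
finger_gap: 0.315
grasp_force: 60.1
```

The foot is in the well, touching the side lightly. I'll ease y back 1 mm and go on down.

apply_moves([
  [0,-0.001,0,0,0,0,0.015],
  [0,0,0.003,0,0,0,0.015],
  [0,0,0.004,0,0,0,0.015],
  [0,0,0.004,0,0,0,0.015],
  [0,0,0.003,0,0,0,0.015],
  [0,0,0.002,0,0,0,0.015],
  [0,0,0,0,0,0,0.015],
  [0,0,0,0,0,0,0.015],
])

```text
time: 11.75
tool_pos: [596.0, 21.3, 106.8]
tool_rot: [[-0.99, -0.141, -0.0], [-0.141, 0.99, -0.0], [0.001, -0.0, -1.0]]
contact_force: [-0.5, -4.7, -0.3]
finger_gap: 0.315
grasp_force: 60.1
```

apply_moves([
  [0,-0.001,0,0,0,0,0.015],
  [0,0,0.001,0,0,0,0.015],
  [0,0,0.001,0,0,0,0.015],
  [0,0,0.001,0,0,0,0.015],
  [0,0,0.001,0,0,0,0.015],
  [0,0,0,0,0,0,0.015],
  [0,0,0,0,0,0,0.015],
  [0,0,0,0,0,0,0.015],
])

```text
time: 12.55
tool_pos: [596.1, 20.9, 103.1]
tool_rot: [[-0.99, -0.141, -0.0], [-0.141, 0.99, 0.001], [0.0, 0.001, -1.0]]
contact_force: [-0.1, -0.5, -1.3]
finger_gap: 0.315
grasp_force: 59.4
```

apply_moves([
  [0,0,0.0005,0,0,0,0.015],
  [0,0,0.0005,0,0,0,0.015],
  [0,0,0.0005,0,0,0,0.015],
  [0,0,0,0,0,0,0.015],
  [0,0,0,0,0,0,0.015],
  [0,0,0,0,0,0,0.015],
  [0,0,0,0,0,0,0.015],
  [0,0,0,0,0,0,0.015],
])

```text
time: 13.35
tool_pos: [596.4, 20.7, 102.3]
tool_rot: [[-0.99, -0.141, 0.0], [-0.141, 0.99, 0.0], [-0.001, 0.0, -1.0]]
contact_force: [-1.5, 0.9, 6.2]
finger_gap: 0.315
grasp_force: 59.8
```

It has bottomed (6 N at z = 102.3, as expected), so I'll release and rise.

apply_moves([
  [0,0,0,0,0,0,0.03],
  [0,0,0,0,0,0,0.04],
  [0,0,0,0,0,0,0.05],
  [0,0,0,0,0,0,0.05],
  [0,0,-0.005,0,0,0,0.05],
  [0,0,-0.01,0,0,0,0.05],
  [0,0,-0.015,0,0,0,0.05],
  [0,0,-0.02,0,0,0,0.05],
])

```text
time: 14.15
tool_pos: [595.9, 20.6, 152.4]
tool_rot: [[-0.99, -0.141, -0.001], [-0.141, 0.99, 0.0], [0.001, 0.0, -1.0]]
contact_force: [0.3, -0.7, -0.1]
finger_gap: 0.584
grasp_force: 0.0
```

apply_moves([
  [0,0,-0.03,0,0,0,0.05],
  [0,0,-0.04,0,0,0,0.05],
  [0,0,-0.04,0,0,0,0.05],
  [0,0,0,0,0,0,0.05],
  [0,-0.02,0,0,0,0,0.05],
  [0,-0.04,0,0,0,0,0.05],
  [0,-0.04,0,0,0,0,0.05],
  [0,0,0,0,0,0,0.05],
])

```text
time: 14.95
tool_pos: [611.1, -83.2, 261.9]
tool_rot: [[-0.991, -0.136, 0.001], [-0.136, 0.991, -0.003], [-0.001, -0.003, -1.0]]
contact_force: [1.2, 1.2, -0.5]
finger_gap: 0.581
grasp_force: 0.0
```

```bash
python3 - <<'E'
from m import *
s=monitor.get_state();print(s['tool_pos'],s['contact_force'],s['finger_gap'])
a=snap('scene','s4.png')
A=cv2.resize(a[110:310,140:400],(780,600),interpolation=2)
cv2.imwrite('pics/c4.png',cv2.cvtColor(A,cv2.COLOR_RGB2BGR))
for q in('vial_orange_mid','hood_handle','tongue_tip'): print(q,[(np.array(x['position']),round(x['p'],2)) for x in spotter.pinpoint('scene',q)[:2]])
print(proj('scene',[[596,21,92],[596,21,142]]))
E
```

```text
[611.14 -83.22 261.89] [ 1.16  1.18 -0.46] 0.5806630799040565
vial_orange_mid [(array([210.3, 249.1]), 0.59), (array([216.8, 250.2]), 0.53)]
hood_handle [(array([150.7, 198. ]), 0.63), (array([377.8, 322. ]), 0.44)]
tongue_tip [(array([175.8, 225.7]), 0.97), (array([374.6, 320.3]), 0.3)]
[[211.07 250.63]
 [198.59 249.93]]
```

View pics/c4.png

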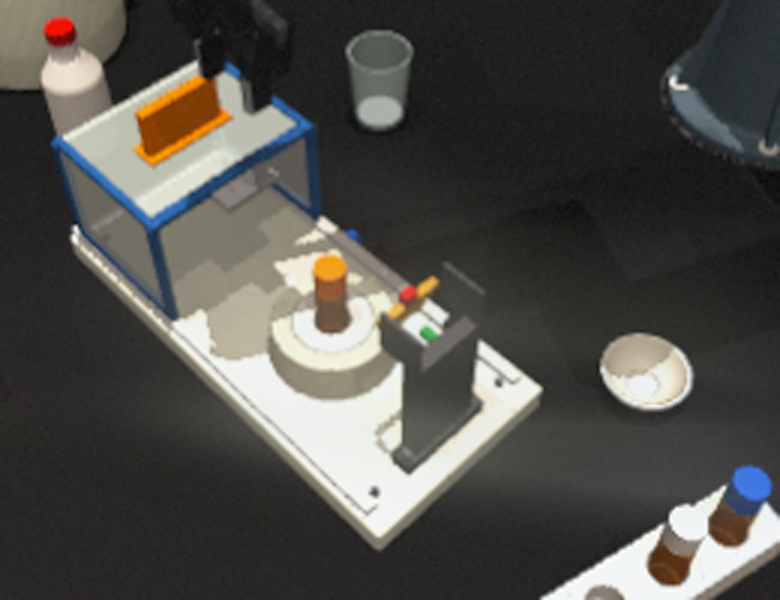

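The vial stands in the well; its cap is at crop (330,268). Next I'll go behind the handle with the fingers shut and turned 90°, so their stiff sides do the pushing.

apply_moves([
  [0,-0.03,0,0,0,0,0.0],
  [0,-0.04,0,0,0,0,0.0],
  [0,-0.035,0,0,0,0,0.0],
  [-0.0006,-0.021,0,0,0,0,0.0],
  [0,0,0,0,0,0,0.0],
  [0,0,0,0,0,0,0.0],
  [0,0,0,0,0,0,0.0],
  [0,0,0,0,0,0,0.0],
])

```text
time: 15.95
tool_pos: [628.5, -201.3, 261.9]
tool_rot: [[-0.99, -0.143, -0.0], [-0.143, 0.99, 0.001], [0.0, 0.001, -1.0]]
contact_force: [-0.2, 0.7, 0.3]
finger_gap: 0.001
grasp_force: 0.0
```

```bash
python3 -c "
from m import *
s=monitor.get_state();print(s['qpos'],s['tool_pos'],s['contact_force'])"
```

```text
[-0.48  0.55  1.3   0.    1.29 -2.19] [ 628.54 -201.26  261.94] [-0.21  0.68  0.31]
```

apply_moves([
  [0,0,0,0,0,0.1309,0],
  [0,0,0,0,0,0.1309,0],
  [0,0,0,0,0,0.1309,0],
  [0,0,0,0,0,0.1309,0],
  [0,0,0,0,0,0.1309,0],
  [0,0,0,0,0,0.1309,0],
  [0,0,0,0,0,0.1309,0],
  [0,0,0,0,0,0.1309,0],
])

```text
time: 16.75
tool_pos: [628.6, -201.8, 262.0]
tool_rot: [[-0.614, 0.789, -0.0], [0.789, 0.614, 0.0], [0.0, 0.0, -1.0]]
contact_force: [0.2, 1.1, 0.1]
finger_gap: 0.001
grasp_force: 0.0
```

apply_moves([
  [0,0,0,0,0,0.1309,0],
  [0,0,0,0,0,0.1309,0],
  [0,0,0,0,0,0.1309,0],
  [0,0,0,0,0,0.1309,0],
  [0,0,0.03,0,0,0,0],
  [0,0,0.03,0,0,0,0],
  [0,0,0.025,0,0,0,0],
  [0,0,0,0,0,0,0],
])

```text
time: 17.55
tool_pos: [626.0, -200.6, 173.0]
tool_rot: [[-0.142, 0.99, -0.008], [0.99, 0.142, 0.004], [0.005, -0.007, -1.0]]
contact_force: [0.0, 0.2, -0.3]
finger_gap: 0.001
grasp_force: 0.0
```

```bash
python3 - <<'E'
from m import *
s=monitor.get_state();print(s['tool_pos'],s['tool_rot'],s['contact_force'])
a=snap('scene','s5.png')
A=cv2.resize(a[100:220,140:300],(800,600),interpolation=2)
cv2.imwrite('pics/c5.png',cv2.cvtColor(A,cv2.COLOR_RGB2BGR))
E
```

```text
[ 626.01 -200.61  172.96] [[-0.14  0.99 -0.01]
 [ 0.99  0.14  0.  ]
 [ 0.01 -0.01 -1.  ]] [ 0.01  0.22 -0.27]
```

View pics/c5.png

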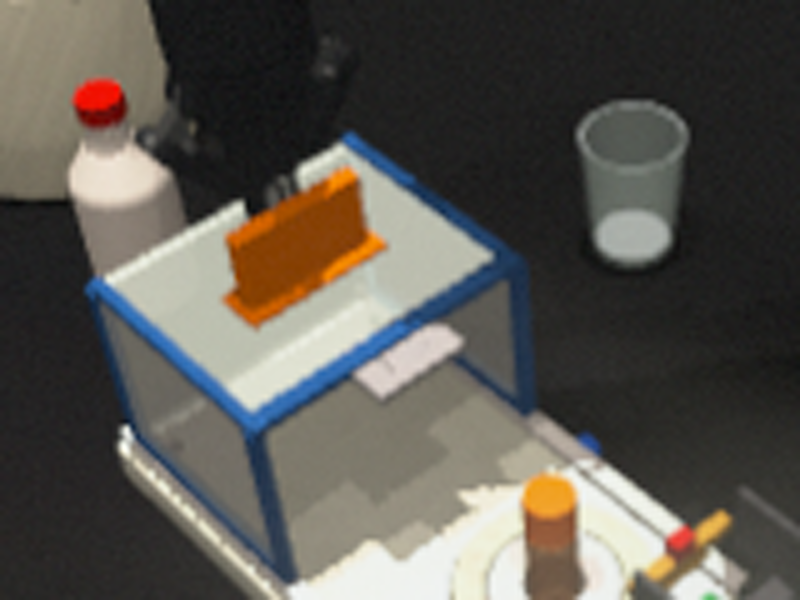

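apply_moves([
  [0.004,0,0,0,0,0,0],
  [0.004,0,0,0,0,0,0],
  [0.003,0,0,0,0,0,0],
  [0.003,0,0,0,0,0,0],
  [0.003,0,0,0,0,0,0],
  [0.003,0,0,0,0,0,0],
  [0.003,0,0,0,0,0,0],
  [0.003,0,0,0,0,0,0],
])

```text
time: 18.4
tool_pos: [625.2, -177.4, 177.0]
tool_rot: [[-0.141, 0.99, 0.001], [0.99, 0.141, -0.0], [-0.0, 0.001, -1.0]]
contact_force: [0.8, -1.7, 1.5]
finger_gap: -0.001
grasp_force: 0.8
```

```bash
python3 - <<'E'
from m import *
s=monitor.get_state();print(s['tool_pos'],s['contact_force'])
snap('scene','s6.png');snap('top','t6.png')
for f in('s0','s6'):
  im=cv2.cvtColor(cv2.imread(f'pics/{f}.png'),cv2.COLOR_BGR2RGB);print([b for b in blobs(im,(9,150,120),(22,255,255)) if b[1][4]>80][:3])
print(spotter.pinpoint('scene','tongue_tip')[:1])
E
```

```text
[ 625.16 -177.36  177.  ] [ 0.84 -1.7   1.53]
[(array([149.1, 199.3]), [185, 134, 32, 31, 548]), (array([300.2, 346.1]), [339, 291, 15, 19, 199]), (array([373.5, 324.7]), [309, 358, 32, 26, 404])]
[(array([151.4, 202.2]), [187, 136, 33, 32, 552]), (array([201.3, 249.3]), [244, 195, 11, 14, 122]), (array([372.9, 325. ]), [309, 358, 32, 26, 419])]
[{'position': [177.2, 226.0], 'p': 0.95}]
```

apply_moves([
  [0.006,0,0,0,0,0,0],
  [0.01,0,0,0,0,0,0],
  [0.01,0,0,0,0,0,0],
  [0.01,0,0,0,0,0,0],
  [0.01,0,0,0,0,0,0],
  [0.01,0,0,0,0,0,0],
  [0.01,0,0,0,0,0,0],
  [0.01,0,0,0,0,0,0],
])

```text
time: 19.35
tool_pos: [614.0, -101.1, 176.7]
tool_rot: [[-0.141, 0.99, -0.0], [0.99, 0.141, 0.0], [0.0, -0.0, -1.0]]
contact_force: [-1.3, -2.2, -0.4]
finger_gap: 0.001
grasp_force: 1.0
```

apply_moves([
  [0.01,0,0,0,0,0,0],
  [0.01,0,0,0,0,0,0],
  [0.01,0,0,0,0,0,0],
  [0.01,0,0,0,0,0,0],
  [0.01,0,0,0,0,0,0],
  [0.008,0,0,0,0,0,0],
  [0.006,0,0,0,0,0,0],
  [0.004,0,0,0,0,0,0],
])

```text
time: 20.15
tool_pos: [604.7, -34.0, 176.9]
tool_rot: [[-0.141, 0.99, 0.0], [0.99, 0.141, 0.0], [0.0, 0.0, -1.0]]
contact_force: [-0.9, -2.6, -0.4]
finger_gap: 0.002
grasp_force: 0.9
```

```bash
python3 - <<'E'
from m import *
s=monitor.get_state();print(s['tool_pos'],s['contact_force'])
a=snap('scene','s7.png')
A=cv2.resize(a[130:270,200:360],(686,600),interpolation=2)
cv2.imwrite('pics/c7.png',cv2.cvtColor(A,cv2.COLOR_RGB2BGR))
E
```

```text
[604.72 -34.03 176.86] [-0.87 -2.57 -0.38]
```

View pics/c7.png

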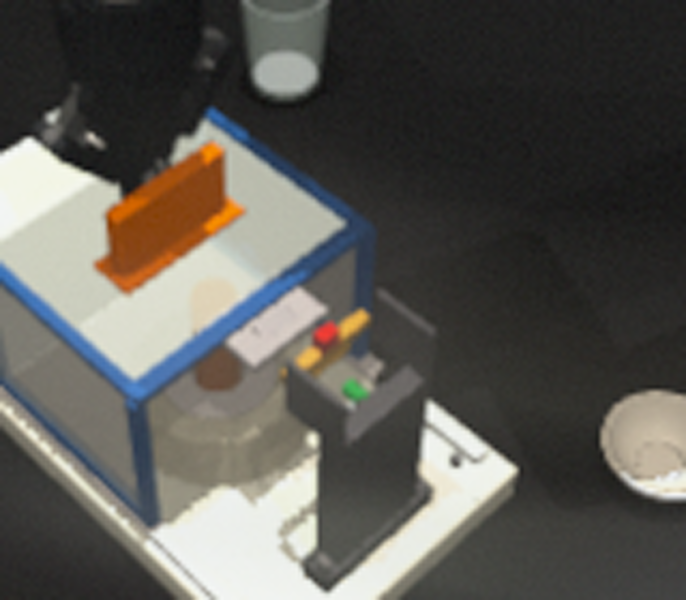

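The hood slides at about 2.6 N and its travel is about 155 mm. The tongue (crop 280,325) is close to the roller (crop 330,340).

apply_moves([
  [0.003,0,0,0,0,0,0],
  [0.003,0,0,0,0,0,0],
  [0.003,0,0,0,0,0,0],
  [0.003,0,0,0,0,0,0],
  [0.003,0,0,0,0,0,0],
  [0.002,0,0,0,0,0,0],
  [0.002,0,0,0,0,0,0],
  [0.002,0,0,0,0,0,0],
])

```text
time: 21.0
tool_pos: [601.9, -13.8, 176.9]
tool_rot: [[-0.141, 0.99, 0.0], [0.99, 0.141, -0.0], [-0.0, 0.0, -1.0]]
contact_force: [0.3, -1.1, 0.3]
finger_gap: 0.001
grasp_force: 0.8
```

apply_moves([
  [0.001,0,0,0,0,0,0],
  [0.001,0,0,0,0,0,0],
  [0.001,0,0,0,0,0,0],
  [0.001,0,0,0,0,0,0],
  [0.001,0,0,0,0,0,0],
  [0.001,0,0,0,0,0,0],
  [0.001,0,0,0,0,0,0],
  [0,0,0,0,0,0,0],
])

```text
time: 21.8
tool_pos: [600.8, -6.8, 176.9]
tool_rot: [[-0.141, 0.99, 0.0], [0.99, 0.141, 0.0], [0.0, 0.0, -1.0]]
contact_force: [0.8, -1.3, 0.7]
finger_gap: 0.002
grasp_force: 0.5
```

Travel is about 182 mm. From here on I use small steps and check the force each time.

apply_moves([
  [0.001,0,0,0,0,0,0],
  [0.001,0,0,0,0,0,0],
  [0.001,0,0,0,0,0,0],
  [0.001,0,0,0,0,0,0],
  [0.001,0,0,0,0,0,0],
  [0.0005,0,0,0,0,0,0],
  [0.0005,0,0,0,0,0,0],
  [0,0,0,0,0,0,0],
])

```text
time: 22.6
tool_pos: [599.9, -1.0, 176.8]
tool_rot: [[-0.141, 0.99, -0.0], [0.99, 0.141, 0.0], [0.0, -0.0, -1.0]]
contact_force: [-0.3, -0.5, 1.4]
finger_gap: 0.003
grasp_force: 0.6
```

apply_moves([
  [0.0005,0,0,0,0,0,0],
  [0.0005,0,0,0,0,0,0],
  [0.0005,0,0,0,0,0,0],
  [0.0005,0,0,0,0,0,0],
  [0.0005,0,0,0,0,0,0],
  [0.0005,0,0,0,0,0,0],
  [0.0005,0,0,0,0,0,0],
  [0.0005,0,0,0,0,0,0],
])

```text
time: 23.4
tool_pos: [599.7, 0.7, 176.8]
tool_rot: [[-0.141, 0.99, 0.0], [0.99, 0.141, -0.004], [-0.004, -0.0, -1.0]]
contact_force: [-0.6, -9.3, 0.2]
finger_gap: -0.002
grasp_force: 4.3
```

apply_moves([
  [0.0003,0,0,0,0,0,0],
  [0.0003,0,0,0,0,0,0],
  [0.0003,0,0,0,0,0,0],
  [0.0003,0,0,0,0,0,0],
  [0.0003,0,0,0,0,0,0],
  [0,0,0,0,0,0,0],
  [0,0,0,0,0,0,0],
  [0,0,0,0,0,0,0],
])

```text
time: 24.2
tool_pos: [599.6, 1.5, 176.9]
tool_rot: [[-0.141, 0.99, 0.001], [0.99, 0.141, -0.005], [-0.005, -0.0, -1.0]]
contact_force: [-0.1, -10.4, -0.6]
finger_gap: 0.0
grasp_force: 4.9
```

apply_moves([
  [0.0003,0,0,0,0,0,0],
  [0.0003,0,0,0,0,0,0],
  [0.0003,0,0,0,0,0,0],
  [0.0003,0,0,0,0,0,0],
  [0.0003,0,0,0,0,0,0],
  [0,0,0,0,0,0,0],
  [0,0,0,0,0,0,0],
  [0,0,0,0,0,0,0],
])

```text
time: 25.0
tool_pos: [599.4, 2.7, 176.8]
tool_rot: [[-0.141, 0.99, 0.001], [0.99, 0.141, -0.005], [-0.005, -0.0, -1.0]]
contact_force: [-0.1, -11.3, 0.4]
finger_gap: 0.001
grasp_force: 5.2
```

apply_moves([
  [0.0003,0,0,0,0,0,0],
  [0.0003,0,0,0,0,0,0],
  [0.0003,0,0,0,0,0,0],
  [0.0003,0,0,0,0,0,0],
  [0.0003,0,0,0,0,0,0],
  [0,0,0,0,0,0,0],
  [0,0,0,0,0,0,0],
  [0,0,0,0,0,0,0],
])

```text
time: 25.8
tool_pos: [599.2, 4.0, 176.8]
tool_rot: [[-0.141, 0.99, 0.001], [0.99, 0.141, -0.006], [-0.006, -0.0, -1.0]]
contact_force: [-1.0, -10.6, -0.1]
finger_gap: 0.002
grasp_force: 5.5
```

apply_moves([
  [0.0003,0,0,0,0,0,0],
  [0.0003,0,0,0,0,0,0],
  [0.0003,0,0,0,0,0,0],
  [0.0003,0,0,0,0,0,0],
  [0.0003,0,0,0,0,0,0],
  [0,0,0,0,0,0,0],
  [0,0,0,0,0,0,0],
  [0,0,0,0,0,0,0],
])

```text
time: 26.6
tool_pos: [599.0, 5.2, 176.9]
tool_rot: [[-0.141, 0.99, 0.001], [0.99, 0.141, -0.006], [-0.006, -0.0, -1.0]]
contact_force: [-0.2, -11.5, 0.2]
finger_gap: -0.005
grasp_force: 5.8
```

apply_moves([
  [0.0003,0,0,0,0,0,0],
  [0.0003,0,0,0,0,0,0],
  [0.0003,0,0,0,0,0,0],
  [0.0003,0,0,0,0,0,0],
  [0.0003,0,0,0,0,0,0],
  [0,0,0,0,0,0,0],
  [0,0,0,0,0,0,0],
  [0,0,0,0,0,0,0],
])

```text
time: 27.4
tool_pos: [598.8, 6.5, 176.9]
tool_rot: [[-0.142, 0.99, 0.001], [0.99, 0.142, -0.007], [-0.007, -0.0, -1.0]]
contact_force: [-0.5, -13.2, -0.8]
finger_gap: -0.002
grasp_force: 6.1
```

apply_moves([
  [0.0003,0,0,0,0,0,0],
  [0.0003,0,0,0,0,0,0],
  [0.0003,0,0,0,0,0,0],
  [0.0003,0,0,0,0,0,0],
  [0.0003,0,0,0,0,0,0],
  [0,0,0,0,0,0,0],
  [0,0,0,0,0,0,0],
  [0,0,0,0,0,0,0],
])

```text
time: 28.2
tool_pos: [598.7, 7.7, 176.9]
tool_rot: [[-0.142, 0.99, 0.001], [0.99, 0.142, -0.007], [-0.007, -0.0, -1.0]]
contact_force: [-0.4, -13.0, -1.6]
finger_gap: 0.002
grasp_force: 6.4
```

apply_moves([
  [0.0003,0,0,0,0,0,0],
  [0.0003,0,0,0,0,0,0],
  [0.0003,0,0,0,0,0,0],
  [0.0003,0,0,0,0,0,0],
  [0.0003,0,0,0,0,0,0],
  [0,0,0,0,0,0,0],
  [0,0,0,0,0,0,0],
  [0,0,0,0,0,0,0],
])

```text
time: 29.0
tool_pos: [597.8, 13.0, 176.8]
tool_rot: [[-0.14, 0.99, -0.0], [0.99, 0.14, 0.0], [0.0, -0.0, -1.0]]
contact_force: [-0.4, -2.2, 1.2]
finger_gap: 0.002
grasp_force: 1.1
```

It clicked: the hood jumped 5 mm and the force fell from 13 to 2 N. I'll seat it with 0.8 mm more, then back off.

apply_moves([
  [0.0004,0,0,0,0,0,0],
  [0.0004,0,0,0,0,0,0],
  [0,0,0,0,0,0,0],
  [0,0,0,0,0,0,0],
  [0,0,0,0,0,0,0],
  [0,0,0,0,0,0,0],
  [0,0,0,0,0,0,0],
  [0,0,0,0,0,0,0],
])

```text
time: 29.8
tool_pos: [597.7, 14.1, 176.7]
tool_rot: [[-0.141, 0.99, -0.0], [0.99, 0.141, 0.0], [0.0, -0.0, -1.0]]
contact_force: [-1.3, -3.1, 0.3]
finger_gap: 0.003
grasp_force: 1.3
```

apply_moves([
  [-0.002,0,0,0,0,0,0],
  [-0.003,0,0,0,0,0,0],
  [-0.005,0,0,0,0,0,0],
  [-0.01,0,0,0,0,0,0],
  [0,0,-0.02,0,0,0,0],
  [0,0,-0.03,0,0,0,0],
  [-0.03,0,-0.02,0,0,0,0],
  [-0.04,0,0,0,0,0,0],
])

```text
time: 30.6
tool_pos: [612.6, -75.3, 250.7]
tool_rot: [[-0.144, 0.99, 0.007], [0.99, 0.144, -0.002], [-0.003, 0.007, -1.0]]
contact_force: [0.5, -0.8, -0.1]
finger_gap: 0.003
grasp_force: 0.0
```

```bash
python3 - <<'E'
from m import *
s=monitor.get_state();print(s['tool_pos'],s['contact_force'])
a=snap('scene','s8.png')
A=cv2.resize(a[140:260,215:345],(650,600),interpolation=2)
cv2.imwrite('pics/c8.png',cv2.cvtColor(A,cv2.COLOR_RGB2BGR))
print([b for b in blobs(a,(9,150,120),(22,255,255)) if b[1][4]>80])
for q in('hood_handle','tongue_tip'): print(q,[(np.array(x['position']),round(x['p'],2)) for x in spotter.pinpoint('scene',q)[:1]])
E
```

```text
[612.62 -75.3  250.68] [ 0.54 -0.76 -0.06]
[(array([191.7, 252.2]), [235, 174, 35, 36, 611]), (array([372.6, 324.8]), [310, 358, 31, 26, 415])]
hood_handle [(array([192.8, 252.7]), 0.96)]
tongue_tip [(array([219.7, 283.5]), 0.72)]
```

View pics/c8.png

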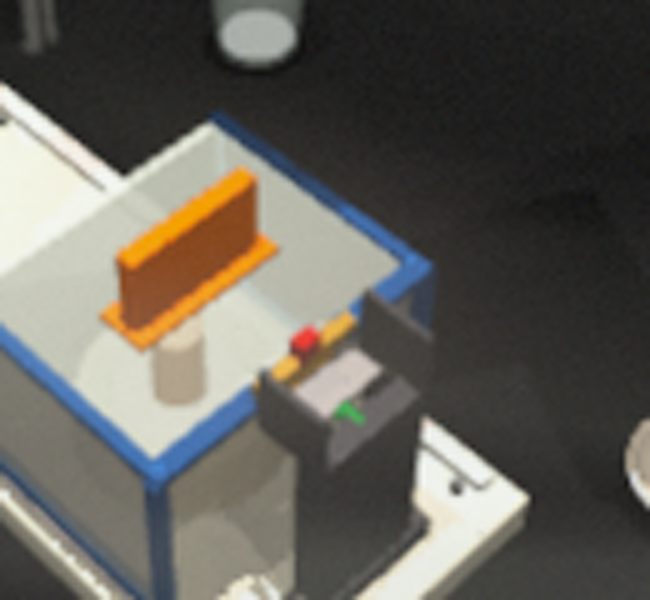

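```bash
python3 - <<'E'
from m import *
for k in range(3):
    a=optics.read_camera('scene');b=[b for b in blobs(a,(9,150,120),(22,255,255)) if 550<b[1][4]<700][0][0]
    d=atz('scene',b,184)-atz('scene',(149.1,199.3),184);print(b,d,np.hypot(*d[:2]))
c=atz('scene',[151.4,202.2],184)-atz('scene',(149.1,199.3),184);print('at TCP y=-177.4:',c)
E
```

```text
[191.7 252.2] [-30.48 203.78   0.  ] 206.0479108836205
[191.7 252.2] [-30.48 203.78   0.  ] 206.0479108836205
[191.6 252.3] [-30.84 203.66   0.  ] 205.9836912339462
at TCP y=-177.4: [-1.94 12.38  0.  ]
```

The hood stayed where I left it after release (203.8 mm measured, 203.9 expected), so it is latched.

```bash
python3 -c "
from h import *
print(monitor.get_state()['time']); print(ticket.hand_in())"
```

```text
30.9
the job is handed in; nothing more can be done
None
```

The orange-capped vial is fully down in the heater well and the hood is latched shut over it: it clicked at about 13 N and stayed put after release. I handed the job in at 30.9 s, but the hand-in gave no verdict.

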